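Change the label roll on the unwinder

ROBOT

A 7-joint arm with a two-finger parallel gripper is mounted at the origin on the work surface. World frame = base frame: x ahead of the robot, y to its left, z up, the work surface at z = 0. Lengths are in m, angles in rad, forces in N, time in s.
With the tool pointing down it reaches from about 0.35 to 0.9 m from the base axis. Payload 8.1 kg.
Tool frame: the origin (TCP) lies midway between the tips of the shut fingers; the grasp point (between the pads) lies 19 mm behind it; z points along the fingers, y is the direction in which the jaws open and shut (so a half turn about z gives the same grasp; the last joint's range is limited). The gripper opens to 92 mm and grips with 3 to 60 N. Pads are 19 mm wide; open, the fingers measure 130 mm over their backs; the gripper's body (75 mm by 190 mm) begins 47 mm behind the grasp point.
Start: joints at [-1.206, 0.434, 0.025, 1.573, -0.012, 1.134, -0.075], TCP at [0.282, 0.558, 0.227] pointing down, gripper open.
Joint ranges: [-2.62, 2.62], [-0.44, 2.09], [-1.27, 1.32], [0.08, 2.57], [-1.32, 4.46], [0.12, 2], [-2.74, 2.74]. Speed limits (rad/s): [2.22, 2.22, 3.01, 3.01, 3.14, 3.14, 3.14].

INTERFACE

Orientations are given as [roll, pitch, yaw] about the fixed x, y, z axes, in that order (R = Rz(yaw) Ry(pitch) Rx(roll)).
In Python, from plant import manip gives the robot as it stands.
- The arm moves only by the shell command python3 -m pendant 'ROWS' [OPENING] [FORCE]. ROWS is JSON, a list of rows, each a list of 4 numbers: the shift along the tool's x, y, z in mm, then the turn about the tool's z in degrees. A call has 1 to 8 rows; each row is the pose to reach, as a shift and turn from the pose measured when the call began, along the tool's axes at that moment; what a row does not reach only later rows make up. A row lasts 1/8 s, in which the tool goes at most 62.5 mm and 10.7 degrees, less where a joint would pass 70% of its speed; a pose out of reach is approached as far as the arm can. A call with a gripper value outside its range is refused whole. OPENING is the opening, from 0 (shut) to 1 (fully open), set as the call begins (- or left out, the last holds). The fingers move at their own pace and stop on an object; FORCE is the grip in N (left out, the last holds). Time passes only in rows, so rows that repeat a pose let the fingers close. It gives the time, the measured TCP pose, the force and the opening at its end, in the units of the state.
- manip.read_state(): the state, without advancing time (a new reading comes with each control period).
- manip.get_image(name): name is "scene" or "side" or "wrist"; returns the picture (400x640x3 uint8, red, green, blue); there is no depth.
- manip.camera_params(name): a dict with "intrinsics" (3x3 intrinsics, pixels), "D" ([k1, k2, p1, p2, k3] as OpenCV has them; the pictures are not rectified), "position" and "rotation" of the camera in the world. Camera axes: x right, y down, z forward; pixel columns grow to the right and rows downward; lengths in m; the calibration is good to about 2 mm. A picture is of the moment at which its call begins: read the wrist's pose just before it. camera_params takes no time and is no camera call; for the wrist camera it gives the pose at the moment of the call.
- manip.finish_job(): hands the job in, once; it reports no verdict.
The state is a dict: "time": time; "joints": joint angles; "joint_velocities": joint speeds; "effort": joint torques, N m; "tcp_pos": TCP position; "tool_rot": TCP orientation; "ft_force": force on the tool from outside, world axes, zero at the start; "wrist_torque": the same for the moment, N m; "finger_gap": finger opening in m.
Only numpy, scipy, OpenCV 4.12 (cv2) and the standard library are available. Lean on these libraries where they do the work, as an engineer would, in place of code of your own. Each camera call takes 0.05 s, during which the arm holds its last target.

TASK

The label unwinder on the packing bench has run out. First take the empty cardboard core off its spindle and throw it into the open waste carton, then put the tall fresh label roll on the spindle the way it stands, lowering it in the hand rather than letting it drop, until it sits flat and fully down on the turntable. Leave the short label roll, the parcel tape and the two medicine boxes where they are.

Things in the scene. Friction and masses are not known exactly. Their poses are not given: they have to be found in the camera images.
- unwinder: Label unwinder, fixed, left or right on the bench. Grey base plate 270 x 170 mm, 16 mm high, with a free-turning aluminium turntable (140 mm across, top at 30 mm) and upright steel spindle, 20 mm in diameter. Origin: spindle axis at bench height, z up. The plate runs from x -85 to 185 mm; upright guide rollers (x 105, y 62; x 142, y 30) and a peel plate (x 160, y -10) stand 122 mm high.
- spindle_foot (a point): Where the spindle axis meets the top face of the turntable, 30 mm above the bench: a seated core's or roll's origin lies here. z up.
- spindle_tip (a point): The tip of the spindle on its axis, 105 mm above the turntable, 135 mm above the bench. The top 17 mm taper from 20 mm down to 8 mm in diameter.
- core: The empty core: a brown cardboard tube 100 mm long, 31 mm outside, 26 mm bore, about 20 g. At the start it stands loosely on the spindle, on the turntable; the spindle tip shows 5 mm above it. Origin: centre of its lower end; z along the tube.
- core_mid (a point): The middle of the empty core, on its axis, 50 mm from either end.
- tall_roll: The fresh label roll to be mounted: white paper wound on a brown cardboard core, 66 mm in diameter, 100 mm tall (as tall as the empty core is long), straight through bore 26 mm, about 0.18 to 0.36 kg. It stands on end on the bench between the unwinder and the carton. Origin: centre of its underside; z up along the bore.
- short_roll: A label roll of another width, to be left alone: same look, 66 mm in diameter, bore 26 mm, but only 55 mm tall, standing on end on the bench, nearer to or farther from the robot than the tall one. Origin: centre of its underside.
- carton: Open brown cardboard waste carton, fixed to the bench, on the other side from the unwinder: 220 (its x) x 170 (its y) x 100 mm high outside, walls 4 mm, open on top, flaps folded down outside. Origin: centre of its underside, z up.
- tape_roll: Roll of brown parcel tape lying flat, 100 mm in diameter, 48 mm high, 76 mm bore; to be left alone. Origin: centre of its underside.
- med_box_low: White medicine box with a blue band, 65 x 125 x 50 mm, flat on the bench beyond the label rolls, the lower of two; to be left alone. Origin: centre of its underside.
- med_box_top: White medicine box with an orange band, 55 x 105 x 40 mm, lying on the lower box; to be left alone. Origin: centre of its underside.
Mind the look-alikes: they are no part of the job. Leave any pink or yellow look-alike of the tall_roll alone.

How it is judged:
On the way:
1. the empty core lies in the waste carton, let go (x of core_mid in the frame of carton between -0.106 and 0.106 m and y of core_mid in the frame of carton between -0.081 and 0.081 m and z of core_mid in the frame of carton between 0 and 0.085 m and contact force between the fingers and core below 0.1 N), for 0.2 s.
At the end, for the whole second after the job is handed in: The tall roll is on the spindle, let go and at rest: underside within 4 mm of the turntable, axis within 7 mm of the spindle's, upright within 0.06 rad. The core's middle is in the carton, 15 mm or more below its rim. Short roll, tape and medicine boxes within 30 mm of where they stood (horizontal distance between tall_roll and spindle_foot below 0.007 m and z of tall_roll in the frame of spindle_foot between -0.004 and 0.004 m and angle between tall_roll's own z axis and vertical below 0.06 rad and linear speed of tall_roll below 0.03 m/s and contact force between the fingers and tall_roll below 0.1 N and x of core_mid in the frame of carton between -0.106 and 0.106 m and y of core_mid in the frame of carton between -0.081 and 0.081 m and z of core_mid in the frame of carton between 0 and 0.085 m and distance of each of med_box_low, med_box_top, tape_roll, short_roll from where it was at the start of the episode below 0.03 m); the robot touches nothing.
It fails at once if the tall roll is dropped (moves faster than 0.7 m/s, as after falling 25 mm, without being held) (linear speed of tall_roll above 0.7 m/s and contact force between the fingers and tall_roll below 0.1 N).
It fails at once if the short roll, the tape roll or a medicine box is moved by more than 30 mm (distance of any of med_box_low, med_box_top, tape_roll, short_roll from where it was at the start of the episode above 0.03 m).
It also fails if it takes over 70 s, if anything falls off the work surface, if the arm or the gripper's body presses on something with over 40 N, if the wrist force passes 120 N, or if a joint passes its speed limit or range.

## Working session

There is one attempt and no reset: what is moved stays moved. The work goes in short steps, Python scripts to look and compute and a shell command to move; the robot and the scene stay as the last step left them, time stands still between calls to the robot, and variables do not carry over. Pictures are saved under pics/ and viewed, and the job is handed in when it is done.

```bash
ls; mkdir -p pics; python3 - <<'E'
from plant import manip
import cv2
s=manip.read_state()
for k,v in s.items(): print(k,v)
for n in ["scene","side","wrist"]:
    p=manip.camera_params(n)
    print(n,p)
    cv2.imwrite(f"pics/{n}0.png",manip.get_image(n)[:,:,::-1])
E
```

```text
pics
time 0.0
joints [-1.20561641  0.43524287  0.0250004   1.57410303 -0.01156832  1.13401182
 -0.0751304 ]
joint_velocities [-2.64678406e-04 -1.06506832e-04  1.52251183e-03 -9.26992898e-04
 -9.92690331e-04 -5.92605084e-04  5.23120506e-05]
effort [-8.33151626e-04 -6.67851448e+01  9.84434970e-01 -3.14454567e+01
 -6.06866134e-02  4.26620711e-02  1.65588890e-04]
tcp_pos [0.28165722 0.55735448 0.22593066]
tool_rot [-3.13998261e+00  1.87141455e-04  2.67370117e+00]
ft_force [-0.28636927 -0.42069451  0.40098799]
wrist_torque [ 0.0063274  -0.00203367  0.008888  ]
finger_gap 0.09205667736867457
scene {'intrinsics': array([[416.7287652 ,   0.        , 323.44798843],
       [  0.        , 416.7287652 , 193.75486235],
       [  0.        ,   0.        ,   1.        ]]), 'D': array([-0.00628042,  0.        ,  0.        ,  0.        ,  0.        ]), 'position': array([ 1.4488563 , -0.08025506,  0.87574789]), 'rotation': array([-2.29887277,  0.01219453,  1.491246  ])}
side {'intrinsics': array([[373.57897668,   0.        , 325.50837453],
       [  0.        , 373.57897668, 200.35448958],
       [  0.        ,   0.        ,   1.        ]]), 'D': array([-0.06523021,  0.        ,  0.        ,  0.        ,  0.        ]), 'position': array([ 0.34208917, -0.57183513,  0.59095696]), 'rotation': array([-2.22950887, -0.0190652 , -0.41018464])}
wrist {'intrinsics': array([[336.14646444,   0.        , 320.79761493],
       [  0.        , 336.14646444, 202.48985444],
       [  0.        ,   0.        ,   1.        ]]), 'D': array([-0.01657802,  0.        ,  0.        ,  0.        ,  0.        ]), 'position': array([0.21327359, 0.59255981, 0.38511647]), 'rotation': array([2.85298314e+00, 1.13133885e-03, 1.10139715e+00])}
```

View pics/scene0.png

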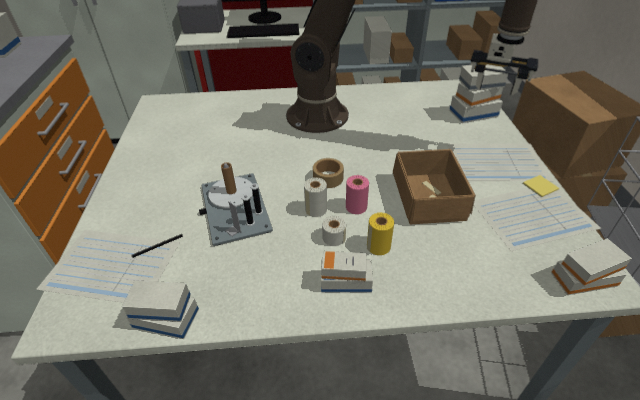

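View pics/side0.png

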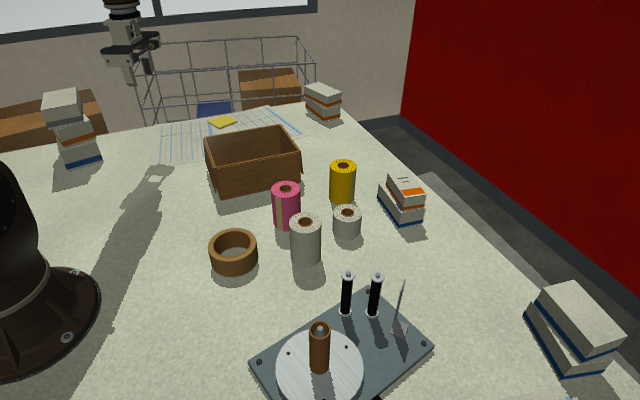

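View pics/wrist0.png

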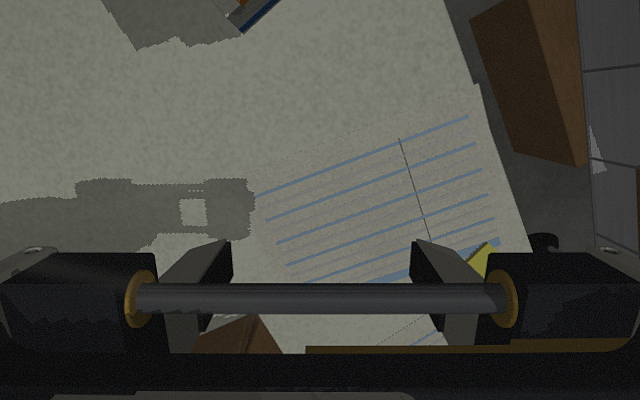

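The scene view shows the unwinder at (235,200), the core at (228,178), the white tall roll at (315,197) and the short roll at (334,231). The pink and yellow look-alikes are at (357,193) and (380,232), the tape at (328,172) and the carton at (432,185). I'll enlarge for accurate readings.

```bash
cat > h.py <<'E'
import numpy as np,cv2
from plant import manip
from scipy.spatial.transform import Rotation as R
def cam(n):
    p=manip.camera_params(n); return p['intrinsics'],p['D'],np.array(p['position']),R.from_euler('xyz',p['rotation']).as_matrix()
def ray(c,uv):
    K,D,p,M=c
    q=cv2.undistortPoints(np.array([[uv]],float),K,D)[0,0]
    d=M@np.array([q[0],q[1],1]); return p,d/np.linalg.norm(d)
def onz(c,uv,z):
    p,d=ray(c,uv); return p+d*(z-p[2])/d[2]
def tri(l):
    A=np.zeros((3,3));b=np.zeros(3)
    for c,uv in l:
        p,d=ray(c,uv);P=np.eye(3)-np.outer(d,d);A+=P;b+=P@p
    return np.linalg.solve(A,b)
def proj(c,X):
    K,D,p,M=c
    return cv2.projectPoints((M.T@(np.array(X,float).reshape(-1,3)-p).T).T,np.zeros(3),np.zeros(3),K,D)[0].reshape(-1,2)
def crop(img,x0,y0,w,h,f,name):
    c=cv2.resize(img[y0:y0+h,x0:x0+w],None,fx=f,fy=f,interpolation=cv2.INTER_CUBIC)
    if c.shape[2]==3:
        for x in range((x0+9)//10*10,x0+w,10):
            cv2.line(c,((x-x0)*f,0),((x-x0)*f,4 if x%50 else 12),(0,0,255),1)
            if x%20==0: cv2.putText(c,str(x),((x-x0)*f,22),0,.35,(0,0,255))
        for y in range((y0+9)//10*10,y0+h,10):
            cv2.line(c,(0,(y-y0)*f),(6,(y-y0)*f),(0,0,255),1)
            if y%20==0: cv2.putText(c,str(y),(8,(y-y0)*f+4),0,.35,(0,0,255))
    cv2.imwrite(name,c)
E
python3 - <<'E'
from h import *
a=cv2.imread('pics/scene0.png');b=cv2.imread('pics/side0.png')
crop(a,190,150,150,110,5,'pics/c1.png')
crop(b,230,250,220,150,3,'pics/c2.png')
crop(b,200,150,200,130,4,'pics/c3.png')
crop(a,290,140,190,120,4,'pics/c4.png')
E
```

```text
(no output)
```

View pics/c1.png

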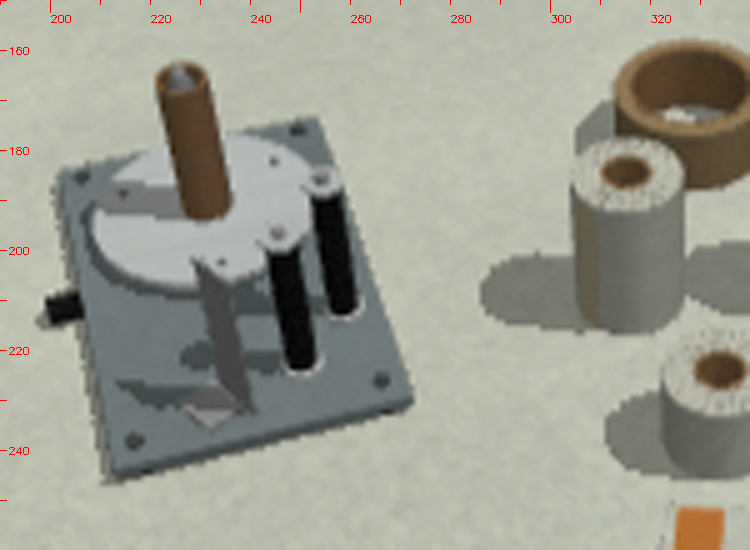

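View pics/c2.png

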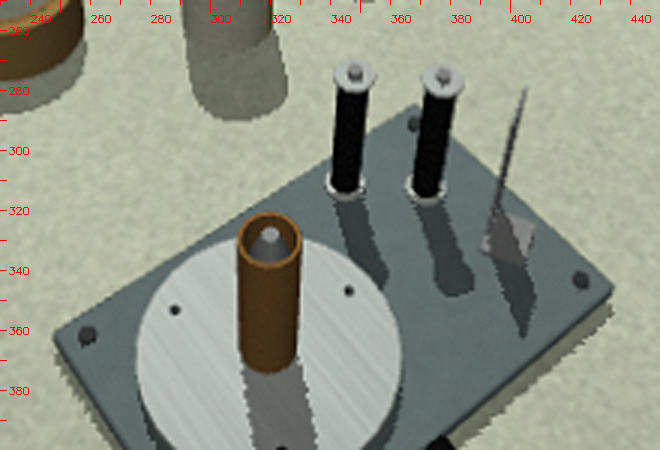

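View pics/c3.png

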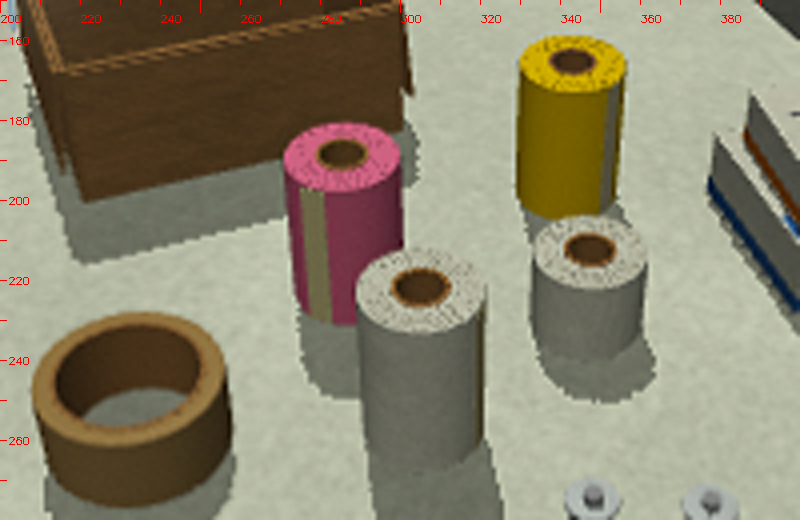

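View pics/c4.png

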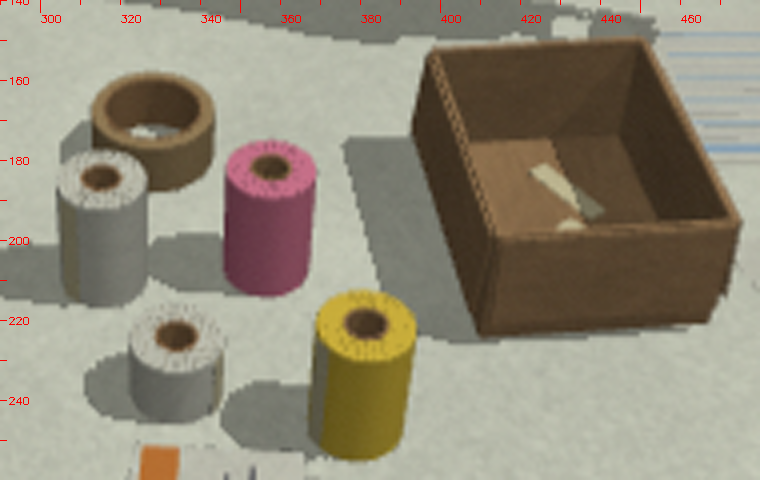

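```bash
python3 - <<'E'
from h import *
np.set_printoptions(precision=4,suppress=True)
S=cam('scene');T=cam('side')
pts=dict(tall=((315.4,184.3),(305.2,221.7),.1),core=((226.6,165.6),(319.8,330),.13),short=((334,224),(347.5,212.3),.055),
pink=((357.75,182),(285.5,188.5),.1),yellow=((381.75,220.75),(343.2,165.5),.1),tape=((328.2,167),(233,244.5),.048),
rol1=((254.2,186),(348.3,275),.122),rol2=((245.6,197),(377.3,276),.122))
for k,(a,b,z) in pts.items():
    print(k,tri([(S,a),(T,b)]),onz(S,a,z)[:2],onz(T,b,z)[:2])
for u in [(397.5,152.5),(451,150),(474.5,195),(414,199)]: print(onz(S,u,.1))
for u in [(320,360-0)]: pass
E
```

```text
tall [ 0.5382 -0.0409  0.0996] [ 0.5378 -0.0403] [ 0.5383 -0.0424]
core [ 0.4624 -0.2961  0.128 ] [ 0.4644 -0.2951] [ 0.4621 -0.2979]
short [0.6565 0.0016 0.0542] [0.6569 0.0018] [0.6561 0.0001]
pink [0.5384 0.0818 0.0989] [0.539  0.0821] [0.5381 0.0795]
yellow [0.7002 0.1214 0.0988] [0.7    0.1222] [0.6994 0.1177]
tape [0.3953 0.0077 0.0463] [0.3949 0.009 ] [0.396 0.003]
rol1 [ 0.5491 -0.2127  0.117 ] [ 0.5549 -0.2117] [ 0.5469 -0.2168]
rol2 [ 0.5927 -0.2337  0.1168] [ 0.5988 -0.2329] [ 0.5899 -0.2371]
[0.4084 0.2262 0.1   ]
[0.4113 0.3965 0.1   ]
[0.6248 0.3961 0.1   ]
[0.6254 0.2256 0.1   ]
```

```bash
cat >> h.py <<'E'
def go(x,y,z,yawdeg=None):
    s=manip.read_state();M=R.from_euler('xyz',s['tool_rot']).as_matrix()
    d=M.T@(np.array([x,y,z])-s['tcp_pos'])*1000
    yaw=np.degrees(s['tool_rot'][2]); t=0
    if yawdeg is not None: t=-((yawdeg-yaw+180)%360-180)
    print('tcp',np.round(s['tcp_pos'],4),'rot',np.round(np.degrees(s['tool_rot']),2),'gap',round(s['finger_gap'],4),'t',round(s['time'],2),'j7',round(s['joints'][6],2),'F',np.round(s['ft_force'],1))
    print('shift mm',np.round(d,1),'turn',round(t,1))
E
python3 -c "
from h import *
go(.45,.15,.23,90);go(.463,-.296,.23,57.5)"; python3 -m pendant --help | head -20
```

```text
tcp [0.2817 0.5575 0.2261] rot [-1.7993e+02  1.0000e-02  1.5319e+02] gap 0.0915 t 0.15 j7 -0.08 F [-0.   0.4  0.7]
shift mm [-334.  -287.8   -3.5] turn 63.2
tcp [0.2817 0.5575 0.2261] rot [-1.7993e+02  1.0000e-02  1.5319e+02] gap 0.0915 t 0.15 j7 -0.08 F [-0.   0.4  0.7]
shift mm [-546.7 -680.    -3. ] turn 95.7invalid input: not JSON, or not a number
```

```bash
python3 -m pendant '[[-42,-36,0,8],[-84,-72,0,16],[-125,-108,0,24],[-167,-144,0,32],[-209,-180,0,40],[-250,-216,0,48],[-292,-252,0,56],[-334,-288,0,64]]' 1 10; python3 -c "
from h import *
go(.463,-.296,.23,57.5)"
```

```text
time: 1.15
tcp_pos: [0.4502, 0.1482, 0.2266]
tool_rot: [-3.141, 0.001, 1.552]
ft_force: [0.9, 0.6, -0.2]
finger_gap: 0.0919
tcp [0.4502 0.1482 0.2266] rot [-1.7998e+02  4.0000e-02  8.8950e+01] gap 0.0919 t 1.15 j7 -0.35 F [ 0.9  0.6 -0.2]
shift mm [-443.9   20.9   -3.1] turn 31.4
```

```bash
python3 -m pendant '[[-56,3,0,4],[-112,5,0,8],[-167,8,0,12],[-222,11,0,16],[-278,13,0,20],[-333,16,0,24],[-389,18,0,28],[-444,21,0,31.4]]'; python3 -m pendant '[[0,0,0,0]]'; python3 -c "
from h import *
go(.463,-.296,.227,57.5)
p=cam('wrist')
im=manip.get_image('wrist')[:,:,::-1]; cv2.imwrite('pics/w1.png',im)
print(proj(p,[[.463,-.296,.03],[.463,-.296,.13],[.463,-.296,.135]]))"
```

```text
time: 2.15
tcp_pos: [0.4629, -0.2977, 0.2269]
tool_rot: [3.141, 0.001, 1.003]
ft_force: [0.2, -0.4, 0.0]
finger_gap: 0.0921
time: 2.28
tcp_pos: [0.4615, -0.3025, 0.2269]
tool_rot: [3.14, 0.003, 0.995]
ft_force: [0.5, 0.2, -0.4]
finger_gap: 0.092
tcp [ 0.4615 -0.3025  0.2269] rot [179.93   0.19  57.03] gap 0.092 t 2.27 j7 0.2 F [ 0.5  0.2 -0.4]
shift mm [ 6.3 -2.3 -0.1] turn -0.5
[[318.51288216 171.07410266]
 [317.89387693 196.06297407]
 [317.85099795 197.79481297]]
```

View pics/w1.png

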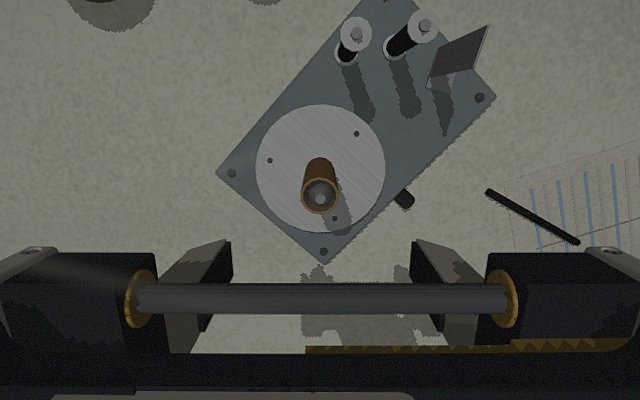

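```bash
python3 -m pendant '[[6,-2,20,0],[6,-2,55,0],[6,-2,90,0],[6,-2,115,0],[6,-2,130,0],[6,-2,137,0],[6,-2,137,0]]'; python3 -c "
from h import *
go(.463,-.296,.09,57.5)
cv2.imwrite('pics/w2.png',manip.get_image('wrist')[:,:,::-1])
cv2.imwrite('pics/s2.png',manip.get_image('side')[:,:,::-1])"
```

```text
time: 3.2
tcp_pos: [0.4637, -0.2938, 0.0898]
tool_rot: [-3.142, 0.002, 0.999]
ft_force: [0.1, -0.3, 0.8]
finger_gap: 0.0916
tcp [ 0.4637 -0.2938  0.0898] rot [-1.800e+02  9.000e-02  5.725e+01] gap 0.0916 t 3.2 j7 0.32 F [ 0.1 -0.3  0.8]
shift mm [-2.2  0.7 -0.2] turn -0.3
```

View pics/w2.png

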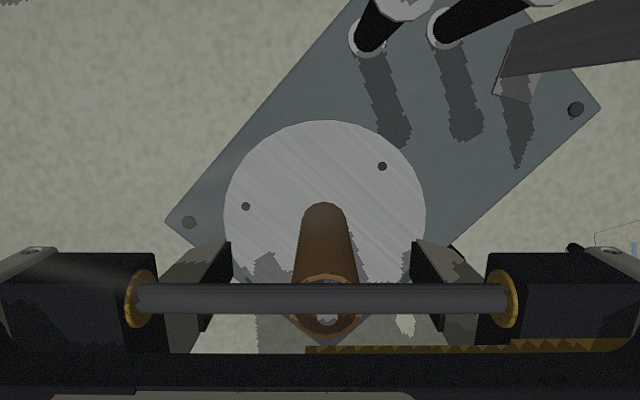

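View pics/s2.png

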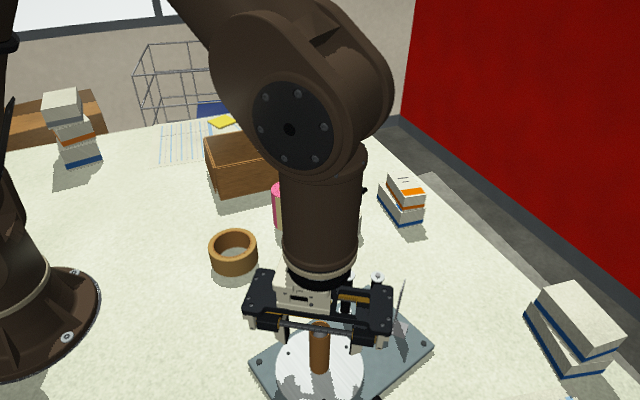

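The core stands midway between the open fingers (core mouth at about (326,300) in the wrist view), so I'm closing now.

```bash
python3 -m pendant '[[-2,1,0,0],[-2,1,0,0],[-2,1,0,0],[-2,1,0,0],[-2,1,0,0],[-2,1,0,0],[-2,1,0,0],[-2,1,0,0]]' 0.2 10; python3 -c "
from h import *
go(.463,-.296,.09,57.5)
cv2.imwrite('pics/w3.png',manip.get_image('wrist')[:,:,::-1])"
```

```text
time: 4.3
tcp_pos: [0.4636, -0.2964, 0.0903]
tool_rot: [3.141, 0.002, 0.999]
ft_force: [0.4, -0.3, -1.2]
finger_gap: 0.0309
tcp [ 0.4636 -0.2964  0.0903] rot [1.7994e+02 9.0000e-02 5.7220e+01] gap 0.0309 t 4.3 j7 0.32 F [ 0.4 -0.3 -1.2]
shift mm [ 0.  -0.8  0.3] turn -0.3
```

View pics/w3.png

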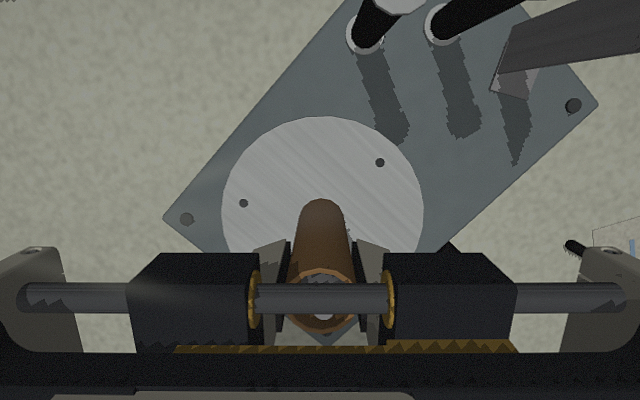

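```bash
python3 -m pendant '[[0,0,-20,0],[0,0,-45,0],[0,0,-70,0],[0,0,-95,0],[0,0,-120,0],[0,0,-140,0],[0,0,-155,0],[0,0,-155,0]]'; python3 -c "
from h import *
go(.518,.0,.245,90)
go(.518,.311,.245,121)
go(.518,.0,.245,90)
cv2.imwrite('pics/s4.png',manip.get_image('side')[:,:,::-1])"
```

```text
time: 5.35
tcp_pos: [0.464, -0.2964, 0.246]
tool_rot: [3.139, 0.001, 0.999]
ft_force: [0.3, 0.6, -0.2]
finger_gap: 0.0312
tcp [ 0.464  -0.2964  0.246 ] rot [1.7985e+02 7.0000e-02 5.7230e+01] gap 0.0312 t 5.35 j7 0.18 F [ 0.3  0.6 -0.2]
shift mm [ 278.5 -115.1    0.4] turn -32.8
tcp [ 0.464  -0.2964  0.246 ] rot [1.7985e+02 7.0000e-02 5.7230e+01] gap 0.0312 t 5.35 j7 0.18 F [ 0.3  0.6 -0.2]
shift mm [ 5.400e+02 -2.834e+02 -3.000e-01] turn -63.8
tcp [ 0.464  -0.2964  0.246 ] rot [1.7985e+02 7.0000e-02 5.7230e+01] gap 0.0312 t 5.35 j7 0.18 F [ 0.3  0.6 -0.2]
shift mm [ 278.5 -115.1    0.4] turn -32.8
```

View pics/s4.png

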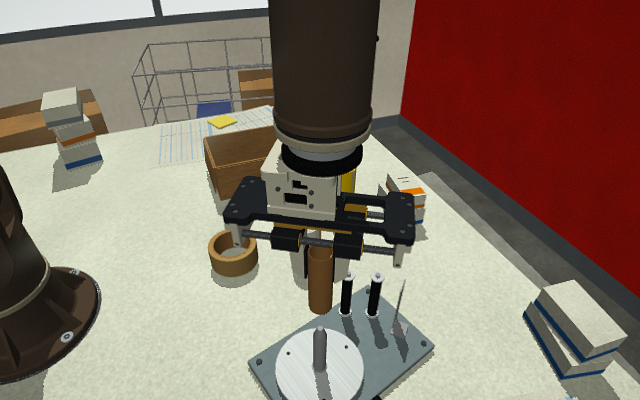

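Core is off the spindle and in the hand. Carrying it to the carton.

```bash
python3 -m pendant '[[35,-14,0,-4],[70,-29,0,-8],[105,-43,0,-12],[140,-58,0,-16],[174,-72,0,-20],[209,-86,0,-24],[244,-101,0,-28],[278,-115,0,-32]]'; python3 -c "
from h import *
go(.518,.311,.245,121)"
```

```text
time: 6.4
tcp_pos: [0.5169, 0.0013, 0.2436]
tool_rot: [-3.14, 0.002, 1.56]
ft_force: [0.1, 0.7, -0.1]
finger_gap: 0.0312
tcp [0.5169 0.0013 0.2436] rot [-1.7993e+02  1.1000e-01  8.9380e+01] gap 0.0312 t 6.4 j7 0.04 F [ 0.1  0.7 -0.1]
shift mm [309.7  -2.3  -2. ] turn -31.6
```

```bash
python3 -m pendant '[[44,0,0,-4],[88,0,0,-8],[132,0,0,-12],[176,-1,0,-16],[220,-1,0,-20],[265,-2,0,-24],[310,-2,0,-30],[310,-2,0,-31]]'; python3 -c "
from h import *
go(.518,.311,.078,121)"
```

```text
time: 7.4
tcp_pos: [0.5164, 0.3157, 0.241]
tool_rot: [-3.137, -0.001, 2.109]
ft_force: [-0.6, 0.2, -0.3]
finger_gap: 0.0312
tcp [0.5164 0.3157 0.241 ] rot [-1.7976e+02 -3.0000e-02  1.2083e+02] gap 0.0312 t 7.4 j7 0.02 F [-0.6  0.2 -0.3]
shift mm [ -4.9  -0.4 163. ] turn -0.2
```

```bash
python3 -m pendant '[[-5,0,20,0],[-5,0,50,0],[-5,0,85,0],[-5,0,115,0],[-5,0,140,0],[-5,0,155,0],[-5,0,161,0],[-5,0,161,0]]'; python3 -c "
from h import *
go(.518,.311,.078,121)
a=manip.get_image('scene')[:,:,::-1].copy();b=manip.get_image('side')[:,:,::-1].copy()
cv2.imwrite('pics/a5.png',a)
crop(a,380,100,120,120,5,'pics/a5c.png');crop(a,200,150,80,90,8,'pics/sp1.png');crop(b,250,300,130,100,6,'pics/sp2.png')"
```

```text
time: 8.4
tcp_pos: [0.5185, 0.311, 0.0801]
tool_rot: [-3.137, -0.001, 2.109]
ft_force: [0.0, -0.5, -0.8]
finger_gap: 0.0312
tcp [0.5185 0.311  0.0801] rot [-1.7975e+02 -3.0000e-02  1.2081e+02] gap 0.0312 t 8.4 j7 0.08 F [ 0.  -0.5 -0.8]
shift mm [ 0.2 -0.4  2.1] turn -0.2
```

View pics/a5c.png

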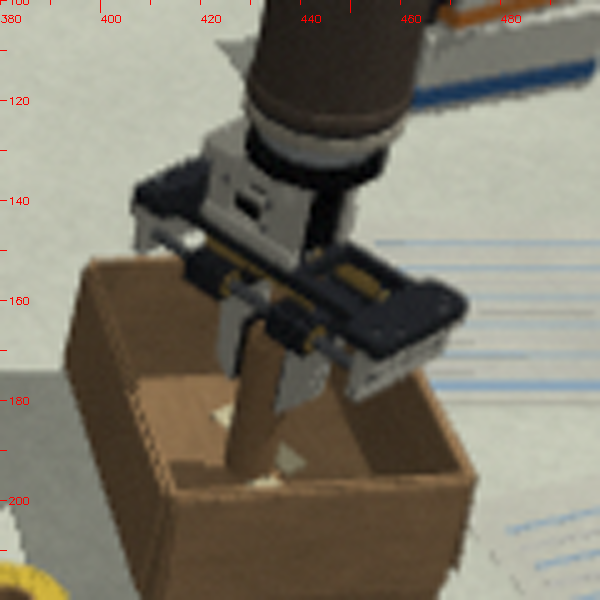

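View pics/sp1.png

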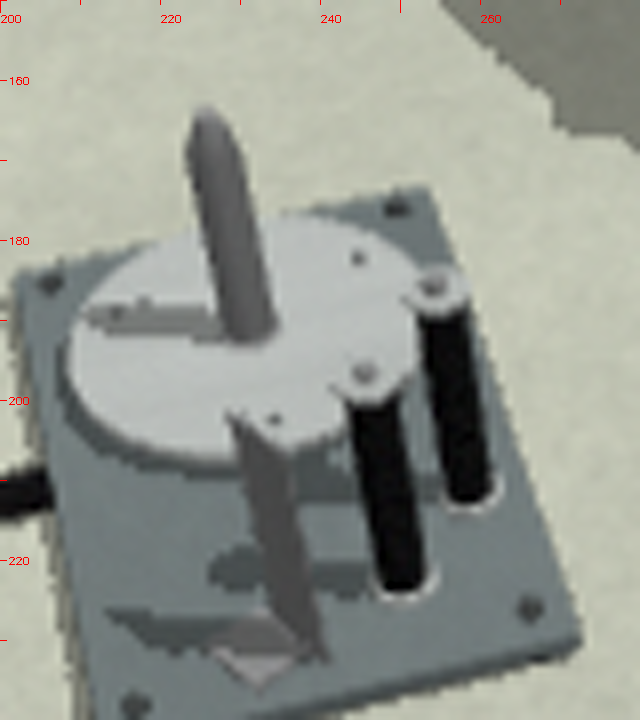

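View pics/sp2.png

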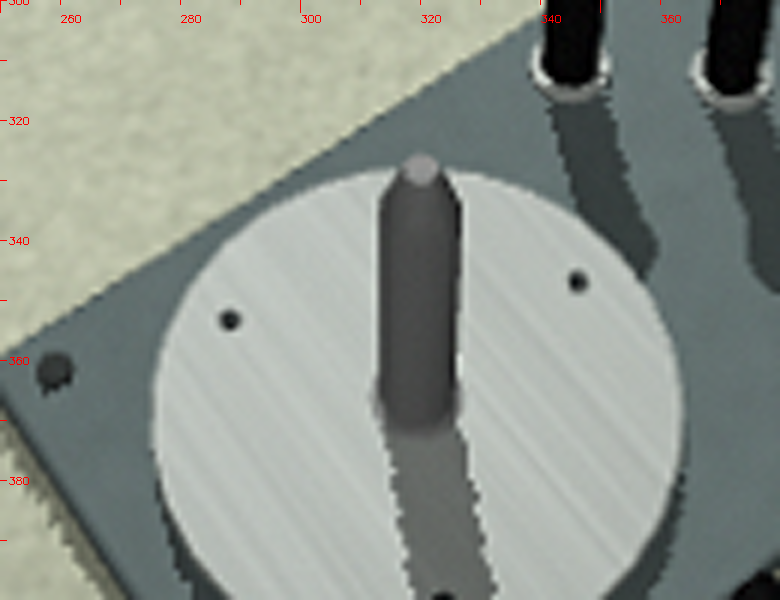

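The core hangs inside the carton, its lower end at about (429,194) in the scene view and clear of the walls. The bare spindle tip reads (225.6,164) in scene and (320,328.3) in side. Releasing.

```bash
python3 -m pendant '[[0,0,0,0],[0,0,0,0],[0,0,0,0],[0,0,0,0],[0,0,0,0]]' 0.8; python3 -m pendant '[[0,0,-25,0],[0,0,-60,0],[0,0,-100,0],[0,0,-130,0],[0,0,-145,0],[0,0,-145,0]]'; python3 -c "
from h import *
np.set_printoptions(precision=4,suppress=True)
S=cam('scene');T=cam('side')
print(tri([(S,(225.6,164)),(T,(320,328.3))]),onz(S,(225.6,164),.135),onz(T,(320,328.3),.135))
go(.538,-.041,.23,90)
a=manip.get_image('scene')[:,:,::-1].copy()
b=manip.get_image('wrist')[:,:,::-1].copy()
cv2.imwrite('pics/w6.png',b);crop(a,380,100,120,120,5,'pics/a6c.png')"
```

```text
time: 9.12
tcp_pos: [0.5189, 0.3114, 0.0808]
tool_rot: [-3.139, -0.001, 2.109]
ft_force: [-0.2, -0.4, -0.6]
finger_gap: 0.0722
time: 9.88
tcp_pos: [0.5195, 0.3117, 0.2262]
tool_rot: [-3.14, -0.001, 2.109]
ft_force: [0.8, 0.5, -0.1]
finger_gap: 0.0734
[ 0.4622 -0.2977  0.1341] [ 0.4631 -0.2973  0.135 ] [ 0.4621 -0.2985  0.135 ]
tcp [0.5195 0.3117 0.2262] rot [-179.9    -0.05  120.83] gap 0.0734 t 9.88 j7 0.04 F [ 0.8  0.5 -0.1]
shift mm [-312.3 -164.9   -3.8] turn 30.8
```

View pics/a6c.png

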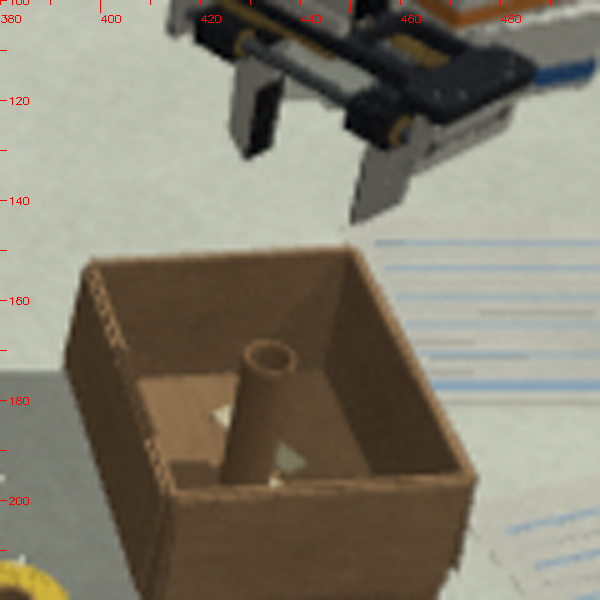

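View pics/w6.png

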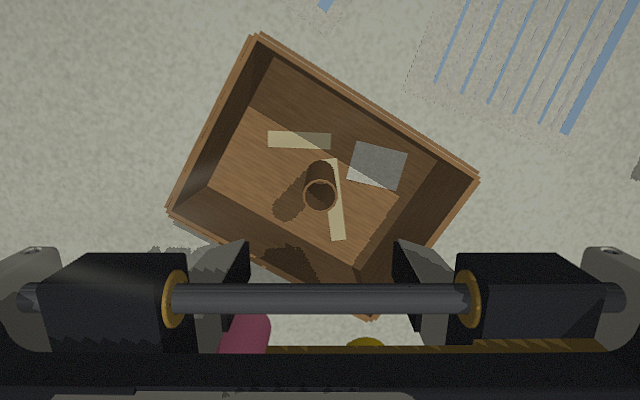

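The core stands upright in the carton, let go (mouth at (434,171) in scene). Next, the tall roll.

```bash
python3 -m pendant '[[-44,-23,0,4],[-88,-46,0,8],[-133,-70,0,12],[-178,-94,0,16],[-223,-118,0,20],[-268,-141,0,24],[-312,-165,0,28],[-312,-165,0,31]]' 1 10; python3 -m pendant '[[0,0,0,0]]';python3 -c "
from h import *
c=cam('wrist')
go(.538,-.041,.23,90)
b=manip.get_image('wrist')[:,:,::-1].copy()
print(proj(c,[[.538,-.041,.1],[.538,-.041,0]]))
cv2.imwrite('pics/w7.png',b)"
```

```text
time: 10.98
tcp_pos: [0.5358, -0.0464, 0.2241]
tool_rot: [-3.135, 0.004, 1.559]
ft_force: [0.0, 0.8, 0.9]
finger_gap: 0.0919
time: 11.1
tcp_pos: [0.5351, -0.0465, 0.2228]
tool_rot: [-3.133, 0.005, 1.558]
ft_force: [0.0, 0.3, -0.3]
finger_gap: 0.0916
tcp [ 0.5351 -0.0465  0.2228] rot [-179.52    0.26   89.28] gap 0.0916 t 11.1 j7 0.17 F [ 0.   0.3 -0.3]
shift mm [ 5.5  2.8 -7.3] turn -0.7
[[325.15495383 188.59631241]
 [324.75643623 166.93751651]]
```

View pics/w7.png

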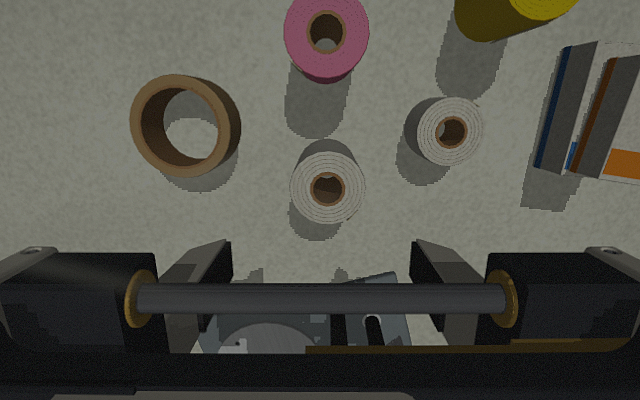

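The tall roll's mouth is at (327,188.5) in the wrist view against (325,188.6) predicted, a difference of about 1.6 mm, so the positions agree. Descending.

```bash
python3 -m pendant '[[6,4,15,-0.5],[6,4,50,-0.5],[6,4,85,-0.5],[6,4,115,-0.5],[6,4,140,-0.5],[6,4,155,-0.5],[6,4,161,-0.5],[6,4,161,-0.5]]'; python3 -c "
from h import *
c=cam('wrist')
go(.539,-.041,.06,90)
b=manip.get_image('wrist')[:,:,::-1].copy()
print(proj(c,[[.539,-.041,.1],[.538,-.041,0]]))
cv2.imwrite('pics/w8.png',b)"
```

```text
time: 12.15
tcp_pos: [0.5377, -0.0416, 0.0617]
tool_rot: [-3.133, 0.005, 1.568]
ft_force: [-0.1, 0.1, 0.8]
finger_gap: 0.0916
tcp [ 0.5377 -0.0416  0.0617] rot [-179.51    0.29   89.83] gap 0.0916 t 12.15 j7 0.29 F [-0.1  0.1  0.8]
shift mm [0.6 1.3 1.7] turn -0.2
[[323.0122775  298.18125484]
 [321.8306956  217.39438768]]
```

View pics/w8.png

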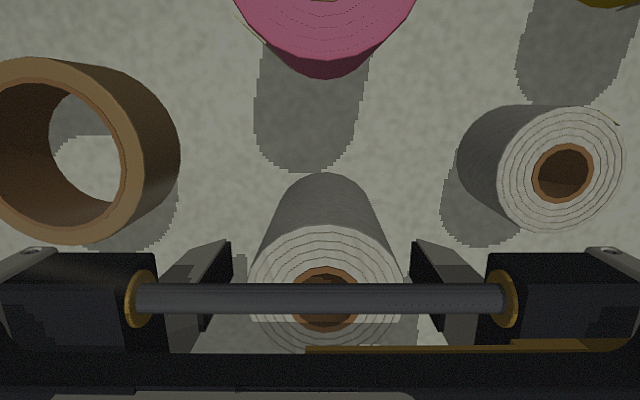

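```bash
python3 -m pendant '[[1,2,1,0],[1,2,1,0],[1,2,1,0],[1,2,1,0],[1,2,1,0],[1,2,1,0],[1,2,1,0],[1,2,1,0]]' 0.55 30; python3 -c "
from h import *
c=cam('wrist')
go(.539,-.041,.06,90)
b=manip.get_image('wrist')[:,:,::-1].copy()
cv2.imwrite('pics/w9.png',b)"
```

```text
time: 13.2
tcp_pos: [0.5401, -0.0407, 0.0614]
tool_rot: [-3.134, 0.005, 1.568]
ft_force: [-1.0, -0.4, 5.4]
finger_gap: 0.066
tcp [ 0.5401 -0.0407  0.0614] rot [-179.57    0.28   89.82] gap 0.066 t 13.2 j7 0.29 F [-1.  -0.4  5.4]
shift mm [-0.3 -1.1  1.4] turn -0.2
```

View pics/w9.png

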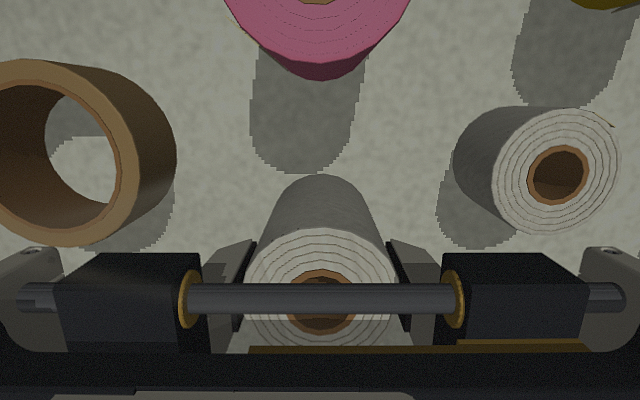

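```bash
python3 -m pendant '[[0,0,-15,0],[0,0,-40,0],[0,0,-65,0],[0,0,-90,0],[0,0,-115,0],[0,0,-138,0],[0,0,-155,0],[0,0,-155,0]]'; python3 -c "
from h import *
go(.463,-.297,.217,57.5)
cv2.imwrite('pics/s10.png',manip.get_image('side')[:,:,::-1])
cv2.imwrite('pics/w10.png',manip.get_image('wrist')[:,:,::-1])"
```

```text
time: 14.25
tcp_pos: [0.5419, -0.0401, 0.2179]
tool_rot: [-3.137, 0.005, 1.567]
ft_force: [0.7, 0.2, -2.4]
finger_gap: 0.0653
tcp [ 0.5419 -0.0401  0.2179] rot [-179.71    0.26   89.8 ] gap 0.0653 t 14.25 j7 0.17 F [ 0.7  0.2 -2.4]
shift mm [-257.1  -78.     2.4] turn 32.3
```

View pics/s10.png

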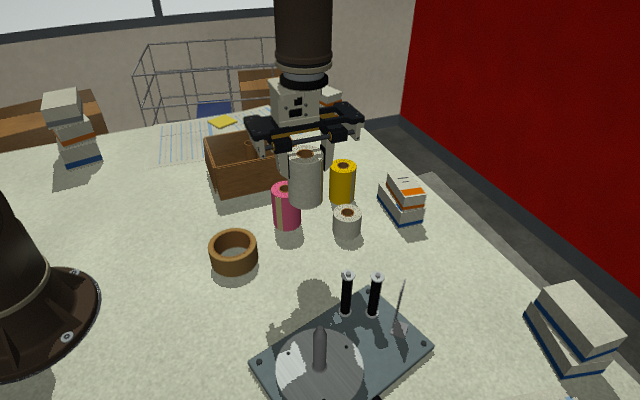

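View pics/w10.png

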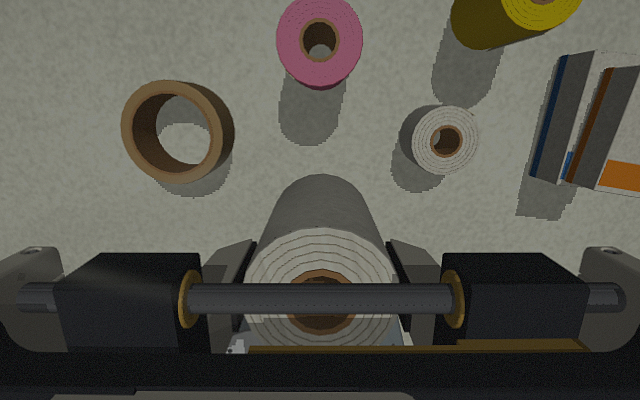

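The roll is in hand, with its underside about 0.156 m up. Carrying it to above the spindle.

```bash
python3 -m pendant '[[-30,-9,0,4],[-66,-20,0,8],[-103,-31,0,12],[-142,-43,0,17],[-180,-55,0,22],[-215,-65,0,26],[-243,-73,0,30],[-257,-78,0,32]]'; python3 -m pendant '[[0,0,0,0],[0,0,0,0]]'; python3 -c "
from h import *
go(.463,-.297,.217,57.5)
a=manip.get_image('scene')[:,:,::-1].copy();b=manip.get_image('side')[:,:,::-1].copy()
cv2.imwrite('pics/a11.png',a);cv2.imwrite('pics/w11.png',manip.get_image('wrist')[:,:,::-1])
go(.463,-.297,.217,57.5)
crop(a,180,90,120,150,5,'pics/a11c.png');crop(b,240,200,180,200,4,'pics/b11c.png')"
```

```text
time: 15.35
tcp_pos: [0.4602, -0.2988, 0.2175]
tool_rot: [-3.136, 0.009, 1.004]
ft_force: [0.3, 0.5, -2.1]
finger_gap: 0.0658
time: 15.6
tcp_pos: [0.4604, -0.2978, 0.2171]
tool_rot: [-3.135, 0.009, 1.005]
ft_force: [-0.3, 0.1, -2.6]
finger_gap: 0.0656
tcp [ 0.4604 -0.2978  0.2171] rot [-179.65    0.51   57.59] gap 0.0656 t 15.6 j7 0.2 F [-0.3  0.1 -2.6]
shift mm [2.1 1.8 0. ] turn 0.1
tcp [ 0.4608 -0.2976  0.2173] rot [-179.69    0.51   57.64] gap 0.0655 t 15.75 j7 0.2 F [ 0.1  0.5 -1. ]
shift mm [1.7 1.5 0.3] turn 0.1
```

View pics/a11c.png

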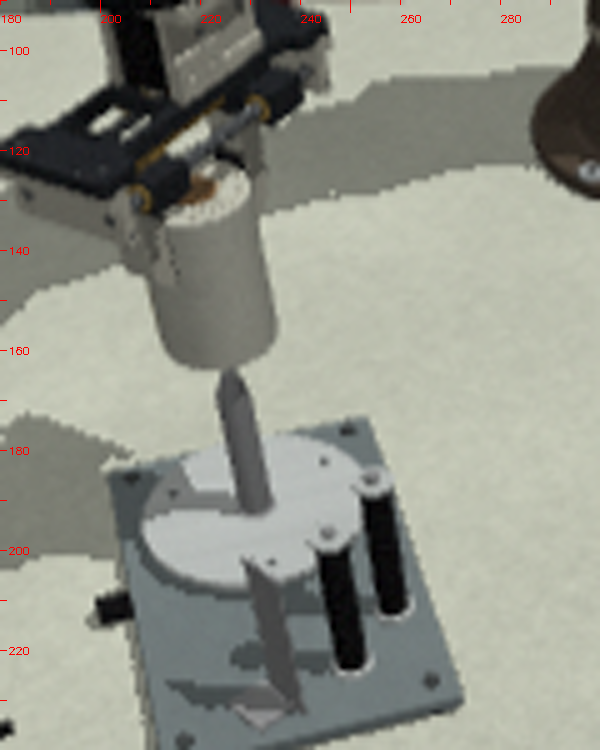

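View pics/b11c.png

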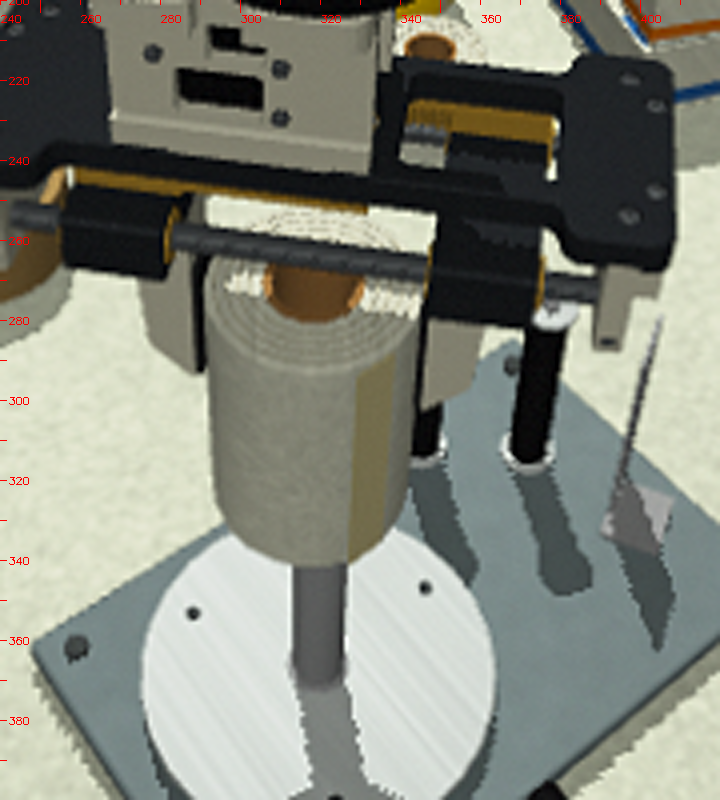

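View pics/w11.png

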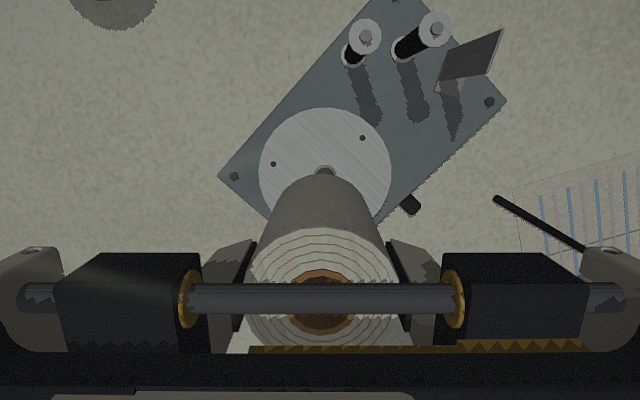

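```bash
cat > ov.py <<'E'
from h import *
def ring(img,c,ctr,r,n,f,x0,y0,col):
    t=np.linspace(0,2*np.pi,90)
    n=np.array(n)/np.linalg.norm(n);u=np.cross(n,[1,0,0]);u/=np.linalg.norm(u);v=np.cross(n,u)
    P=np.array(ctr)+r*(np.outer(np.cos(t),u)+np.outer(np.sin(t),v))
    q=((proj(c,P)-[x0,y0]+0.5)*f-0.5)
    cv2.polylines(img,[np.round(q).astype(int)],True,col,1)
def overlay(img,cn,x0,y0,w,h,f,roll,axis,sp,name):
    c=cam(cn);o=cv2.resize(img[y0:y0+h,x0:x0+w],None,fx=f,fy=f,interpolation=cv2.INTER_CUBIC)
    roll=np.array(roll);axis=np.array(axis)
    ring(o,c,roll,.033,axis,f,x0,y0,(0,0,255));ring(o,c,roll+.1*axis,.033,axis,f,x0,y0,(0,0,255));ring(o,c,roll+.1*axis,.013,axis,f,x0,y0,(0,0,255))
    for z,r in [(.03,.01),(.118,.01),(.135,.004),(.03,.07)]: ring(o,c,[sp[0],sp[1],z],r,[0,0,1],f,x0,y0,(255,0,0))
    cv2.imwrite(name,o)
E
python3 - <<'E'
from ov import *
s=manip.read_state();M=R.from_euler('xyz',s['tool_rot']).as_matrix();ax=-M[:,2]
t=s['tcp_pos'];b=t-.0614*ax
print(b,ax)
a=cv2.imread('pics/a11.png')
overlay(a,'scene',180,100,110,120,6,b,ax,(.4625,-.2975),'pics/oa.png')
bb=manip.get_image('side')[:,:,::-1].copy();cv2.imwrite('pics/b11.png',bb)
overlay(bb,'side',270,250,110,150,5,b,ax,(.4625,-.2975),'pics/ob.png')
E
```

```text
[ 0.4602135  -0.29789678  0.15592147] [0.00936797 0.00453613 0.99994583]
```

View pics/oa.png

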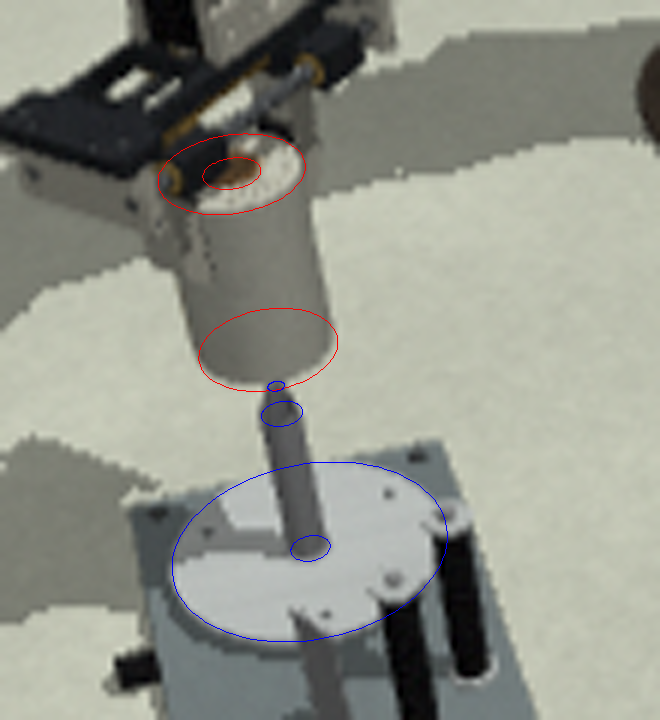

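View pics/ob.png

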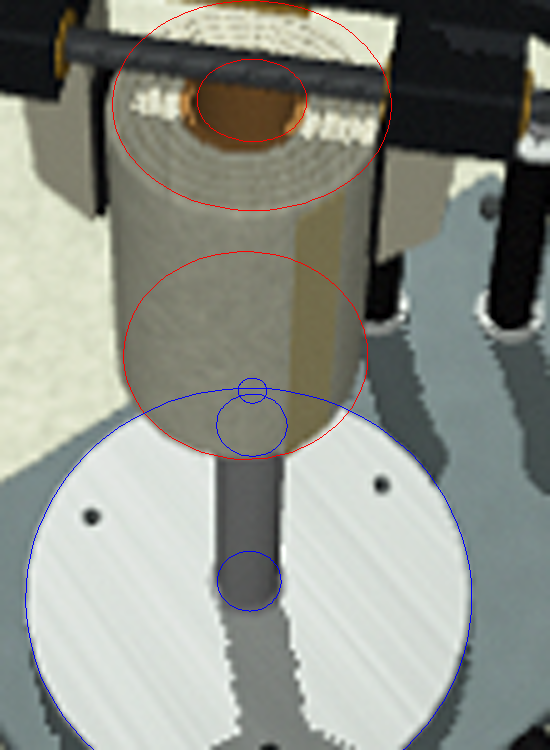

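```bash
python3 -c "
from h import *
go(.465,-.2953,.217,57.5)"
```

```text
tcp [ 0.4607 -0.2978  0.2174] rot [-179.69    0.51   57.62] gap 0.0655 t 15.8 j7 0.2 F [-0.5  0.8 -2.5]
shift mm [4.4 2.3 0.3] turn 0.1
```

```bash
python3 -m pendant '[[2.5,1.3,0,0],[4.4,2.3,5,0],[4.4,2.3,8,0],[4.4,2.3,8,0]]'; python3 - <<'E'
from ov import *
go(.465,-.2953,.217,57.5)
a=manip.get_image('scene')[:,:,::-1].copy();bb=manip.get_image('side')[:,:,::-1].copy()
s=manip.read_state();M=R.from_euler('xyz',s['tool_rot']).as_matrix();ax=-M[:,2]
b=s['tcp_pos']-.0614*ax+np.array([-.002,-.0018,0])
print(b,ax)
overlay(a,'scene',180,100,110,120,6,b,ax,(.4625,-.2975),'pics/oa2.png')
overlay(bb,'side',270,250,110,150,5,b,ax,(.4625,-.2975),'pics/ob2.png')
E
```

```text
time: 16.3
tcp_pos: [0.4647, -0.2952, 0.2089]
tool_rot: [-3.135, 0.009, 1.006]
ft_force: [-0.1, 0.1, -2.6]
finger_gap: 0.0655
tcp [ 0.4647 -0.2952  0.2089] rot [-179.65    0.53   57.62] gap 0.0655 t 16.3 j7 0.2 F [-0.1  0.1 -2.6]
shift mm [ 0.   0.2 -8.1] turn 0.1
[ 0.46224963 -0.29758528  0.14788315] [0.00950776 0.00475491 0.9999435 ]
```

View pics/oa2.png

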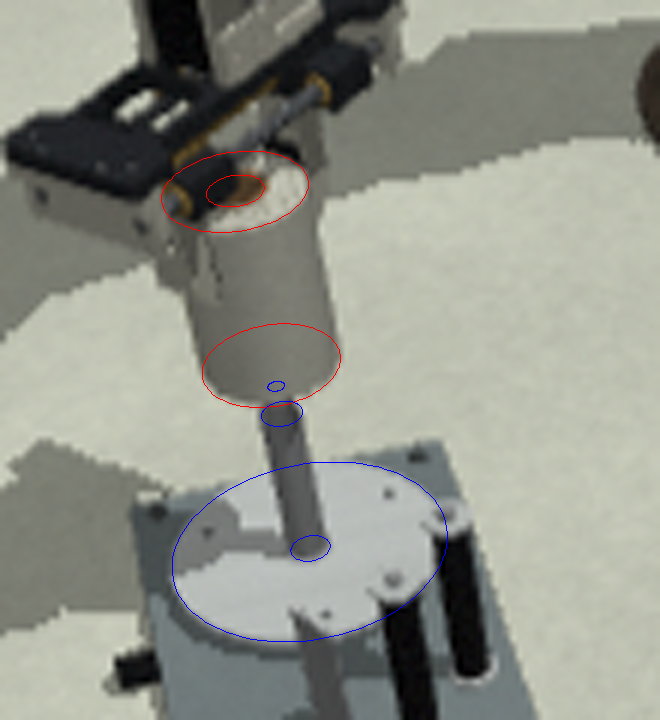

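View pics/ob2.png

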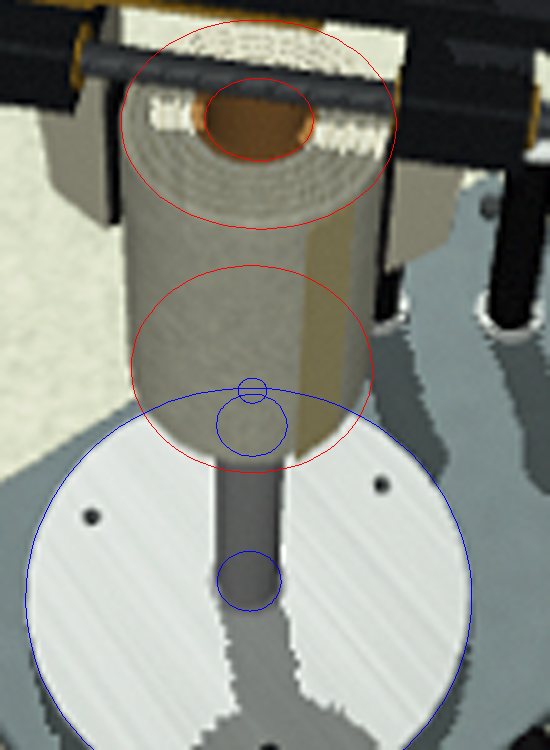

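```bash
python3 -c "
from h import *
go(.4662,-.2944,.179,57.6);go(.4662,-.2944,.1,57.6)"
```

```text
tcp [ 0.4648 -0.2955  0.2093] rot [-179.69    0.52   57.61] gap 0.0653 t 16.4 j7 0.2 F [ 0.8 -0.8 -2.5]
shift mm [ 1.9  0.7 30.3] turn 0.0
tcp [ 0.4648 -0.2955  0.2093] rot [-179.69    0.52   57.61] gap 0.0653 t 16.4 j7 0.2 F [ 0.8 -0.8 -2.5]
shift mm [  2.7   1.2 109.3] turn 0.0
```

```bash
python3 -m pendant '[[1.6,0.5,3,0],[1.7,0.6,8,0],[1.7,0.6,14,0],[1.8,0.6,20,0],[1.8,0.7,26,0],[1.9,0.7,30,0],[1.9,0.7,30,0]]'; python3 - <<'E'
from ov import *
go(.4662,-.2944,.1,57.6)
a=manip.get_image('scene')[:,:,::-1].copy();bb=manip.get_image('side')[:,:,::-1].copy()
s=manip.read_state();M=R.from_euler('xyz',s['tool_rot']).as_matrix();ax=-M[:,2]
b=s['tcp_pos']-.0604*ax+np.array([-.003,-.0026,0])
print(b,ax,s['wrist_torque'])
overlay(a,'scene',180,100,110,120,6,b,ax,(.4625,-.2975),'pics/oa3.png')
overlay(bb,'side',270,250,110,150,5,b,ax,(.4625,-.2975),'pics/ob3.png')
E
```

```text
time: 17.27
tcp_pos: [0.466, -0.2943, 0.1789]
tool_rot: [-3.136, 0.009, 1.005]
ft_force: [-0.1, 0.1, -2.0]
finger_gap: 0.0651
tcp [ 0.466  -0.2943  0.1789] rot [-179.65    0.53   57.6 ] gap 0.0651 t 17.27 j7 0.23 F [-0.1  0.1 -2. ]
shift mm [ 0.8  0.7 78.9] turn -0.0
[ 0.46265754 -0.29737426  0.11897793] [0.00937606 0.00483787 0.99994434] [-0.11628872  0.07279475 -0.01696725]
```

View pics/oa3.png

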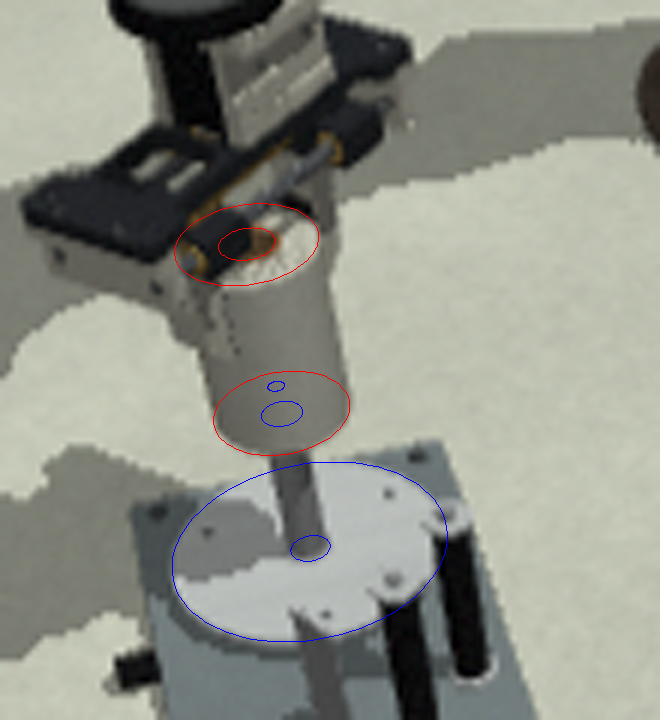

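View pics/ob3.png

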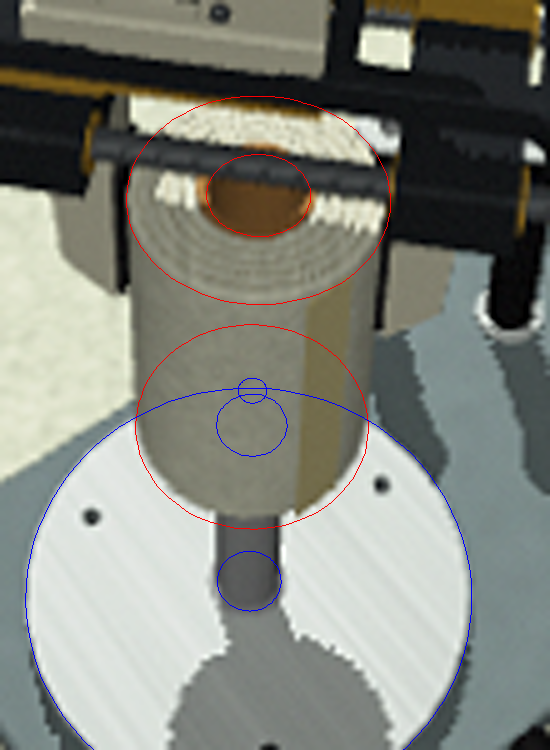

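Forces stay near zero with the tip about 16 mm inside the bore, and both overlays are centred. Lowering on.

```bash
python3 -m pendant '[[0.1,0.1,6,0],[0.2,0.2,14,0],[0.3,0.2,22,0],[0.3,0.3,30,0],[0.4,0.4,38,0],[0.4,0.4,42,0],[0.4,0.4,42,0]]'; python3 - <<'E'
from h import *
go(.4660,-.2943,.1,57.6)
E
```

```text
time: 18.25
tcp_pos: [0.4662, -0.2945, 0.137]
tool_rot: [-3.136, 0.009, 1.005]
ft_force: [-0.4, 0.4, -1.5]
finger_gap: 0.0652
tcp [ 0.4662 -0.2945  0.137 ] rot [-179.66    0.53   57.6 ] gap 0.0652 t 18.25 j7 0.27 F [-0.4  0.4 -1.5]
shift mm [ 0.4 -0.1 37. ] turn -0.0
```

```bash
python3 -m pendant '[[0.1,0,6,0],[0.2,0,13,0],[0.2,0,20,0],[0.3,0,27,0],[0.3,0,33,0],[0.4,0,36,0],[0.4,0,36,0]]'; python3 - <<'E'
from h import *
go(.4660,-.2943,.091,57.6)
s=manip.read_state();print(s['wrist_torque'])
b=manip.get_image('side')[:,:,::-1].copy();crop(b,240,200,180,200,4,'pics/b14c.png')
b=manip.get_image('scene')[:,:,::-1].copy();crop(b,180,100,110,120,6,'pics/a14c.png')
E
```

```text
time: 19.12
tcp_pos: [0.466, -0.2943, 0.1009]
tool_rot: [-3.135, 0.009, 1.005]
ft_force: [0.8, -0.1, -1.9]
finger_gap: 0.0654
tcp [ 0.466  -0.2943  0.1009] rot [-179.65    0.54   57.6 ] gap 0.0654 t 19.12 j7 0.3 F [ 0.8 -0.1 -1.9]
shift mm [0.1 0.  9.9] turn -0.0
[-0.03938479  0.10783955  0.00783342]
```

View pics/b14c.png

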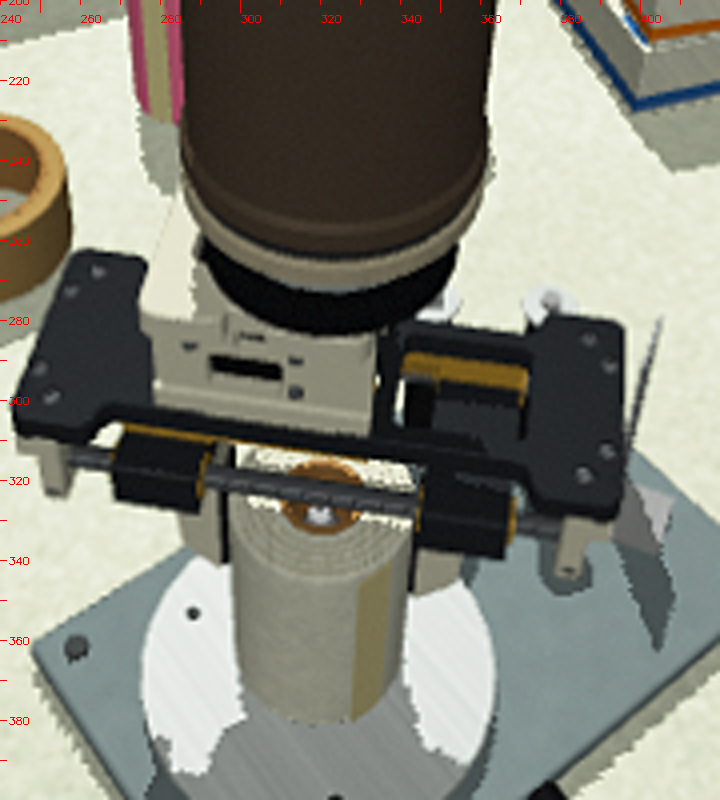

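View pics/a14c.png

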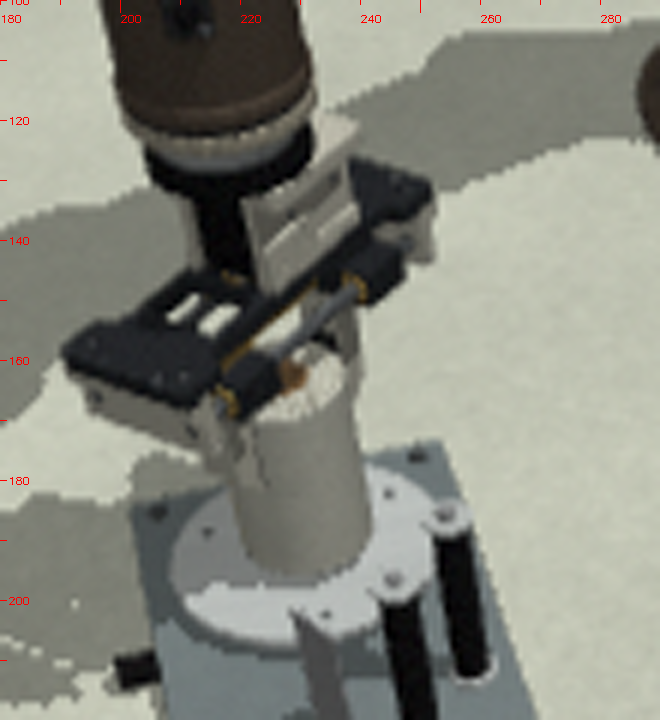

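```bash
python3 -m pendant '[[0,0,3,0],[0,0,5,0],[0,0,7,0],[0,0,7,0]]'; python3 -m pendant '[[0,0,0.8,0],[0,0,1.5,0],[0,0,1.5,0]]'; python3 -c "
from h import *
go(.4660,-.2943,.091,57.6)"
```

```text
time: 19.73
tcp_pos: [0.466, -0.2944, 0.0941]
tool_rot: [-3.136, 0.009, 1.005]
ft_force: [-0.6, 0.5, -1.4]
finger_gap: 0.0655
time: 20.1
tcp_pos: [0.466, -0.2944, 0.0925]
tool_rot: [-3.136, 0.009, 1.005]
ft_force: [-0.7, 0.5, -2.1]
finger_gap: 0.0654
tcp [ 0.466  -0.2944  0.0925] rot [-179.66    0.53   57.6 ] gap 0.0654 t 20.1 j7 0.31 F [-0.7  0.5 -2.1]
shift mm [ 0.1 -0.   1.5] turn -0.0
```

```bash
python3 -m pendant '[[0,0,0.7,0],[0,0,1.3,0],[0,0,1.3,0]]'; python3 -m pendant '[[0,0,0.5,0],[0,0,1,0],[0,0,1,0]]'
```

```text
time: 20.48
tcp_pos: [0.466, -0.2945, 0.0914]
tool_rot: [-3.136, 0.009, 1.005]
ft_force: [-1.3, 0.9, 2.3]
finger_gap: 0.0657
time: 20.85
tcp_pos: [0.4659, -0.2946, 0.0913]
tool_rot: [-3.136, 0.009, 1.005]
ft_force: [-4.6, 2.2, 13.2]
finger_gap: 0.0653
```

Contact with the turntable comes at TCP z 0.0913, which is the height expected, with a 13 N reaction. Releasing.

```bash
python3 -m pendant '[[0,0,-0.5,0],[0,0,-0.5,0],[0,0,-0.5,0],[0,0,-0.5,0],[0,0,-0.5,0]]' 0.9; python3 - <<'E'
from h import *
go(.4660,-.2943,.091,57.6)
b=manip.get_image('wrist')[:,:,::-1].copy();cv2.imwrite('pics/w15.png',b)
E
```

```text
time: 21.48
tcp_pos: [0.4659, -0.2946, 0.0917]
tool_rot: [-3.136, 0.009, 1.005]
ft_force: [-0.0, 0.1, -0.3]
finger_gap: 0.0825
tcp [ 0.4659 -0.2946  0.0917] rot [-179.68    0.49   57.57] gap 0.0825 t 21.48 j7 0.31 F [-0.   0.1 -0.3]
shift mm [ 0.4 -0.1  0.7] turn -0.0
```

View pics/w15.png

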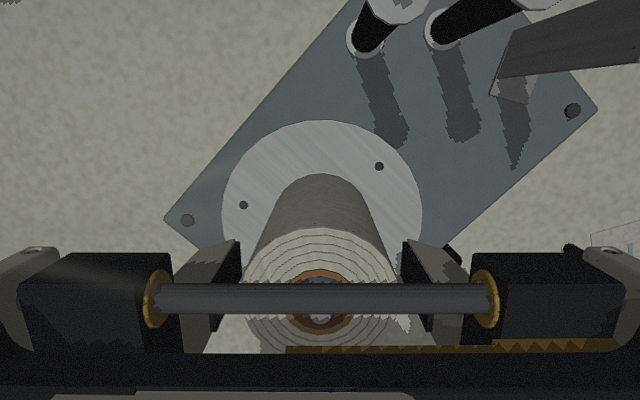

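The fingers are clear on both sides with the roll on the spindle (mouth at about (320,305)). Retreating upward.

```bash
python3 -m pendant '[[0,0,0,0],[0.4,0.2,-20,0],[0.6,0.4,-55,0],[1,0.6,-95,0],[1.5,1,-130,0],[1.5,1,-150,0]]' 1; python3 -m pendant '[[40,0,0,0],[85,0,-10,0],[130,0,-20,0],[170,0,-30,0],[170,0,-30,0],[170,0,-30,0]]'; python3 - <<'E'
from ov import *
go(.4660,-.2943,.091,57.6)
a=manip.get_image('scene')[:,:,::-1].copy();b=manip.get_image('side')[:,:,::-1].copy()
cv2.imwrite('pics/a16.png',a);cv2.imwrite('pics/b16.png',b)
overlay(a,'scene',180,130,110,100,6,(.4625,-.2975,.03),(0,0,1.),(.4625,-.2975),'pics/oa4.png')
overlay(b,'side',270,250,110,150,5,(.4625,-.2975,.03),(0,0,1.),(.4625,-.2975),'pics/ob4.png')
E
```

```text
time: 22.28
tcp_pos: [0.4694, -0.2937, 0.2435]
tool_rot: [-3.138, 0.008, 1.005]
ft_force: [0.3, -0.4, 0.3]
finger_gap: 0.0918
time: 23.02
tcp_pos: [0.5603, -0.1506, 0.272]
tool_rot: [-3.138, 0.009, 1.004]
ft_force: [0.5, -1.0, 0.1]
finger_gap: 0.0919
tcp [ 0.5603 -0.1506  0.272 ] rot [-179.79    0.5    57.55] gap 0.0919 t 23.02 j7 -0.13 F [ 0.5 -1.   0.1]
shift mm [-170.3   -1.8  182.5] turn -0.1
```

View pics/a16.png

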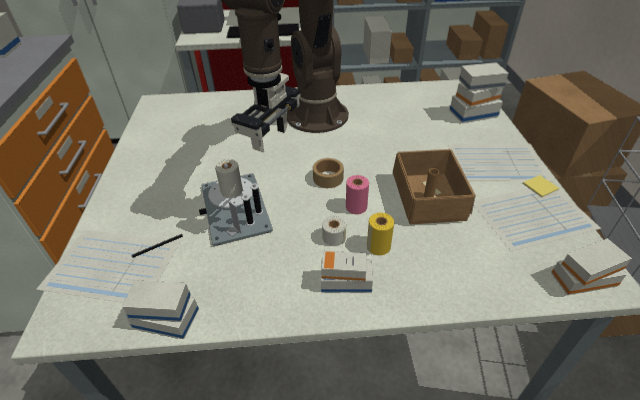

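View pics/oa4.png

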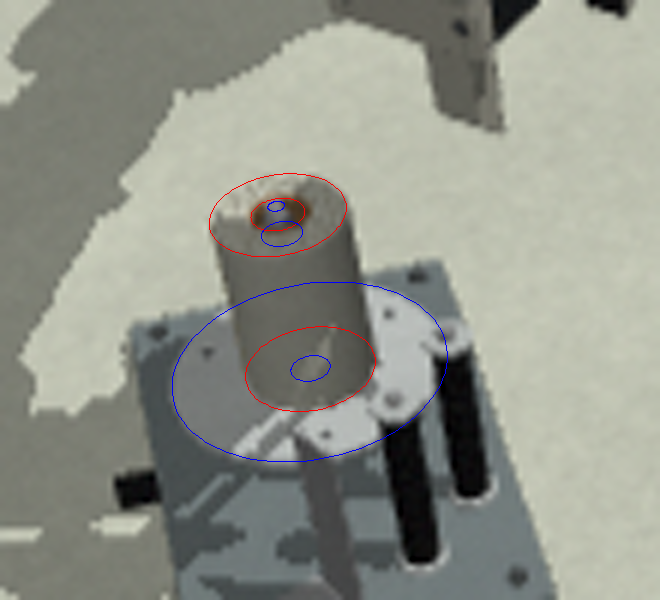

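View pics/ob4.png

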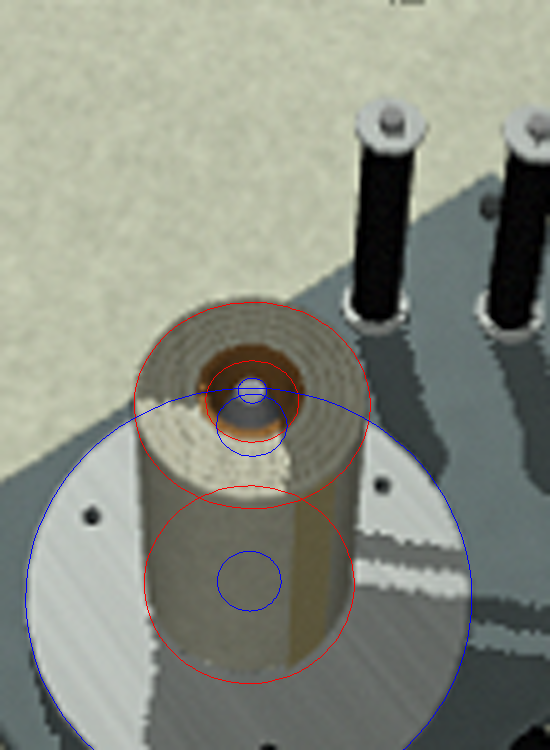

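View pics/b16.png

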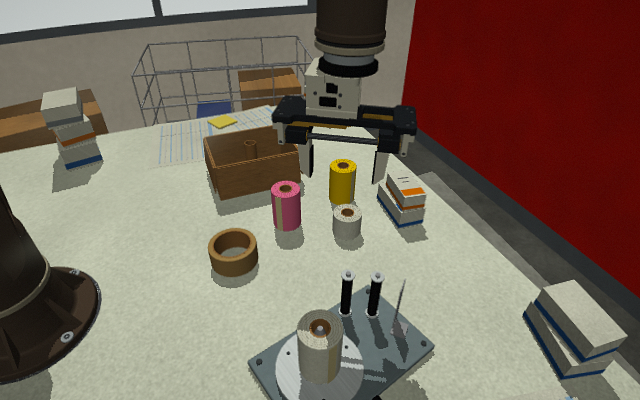

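Scene view: the roll is on the spindle at (228,180), the core stands in the carton at (433,182), and the short roll, tape and boxes have not visibly moved. In the side view the roll's mouth is about 2.5 px higher than the model, so I'm checking whether that is play in the bore or height.

```bash
python3 - <<'E'
from h import *
a=cv2.imread('pics/a16.png');b=cv2.imread('pics/b16.png')
crop(a,205,150,50,60,12,'pics/a17.png');crop(b,285,300,75,100,8,'pics/b17.png')
a0=cv2.imread('pics/scene0.png');b0=cv2.imread('pics/side0.png')
d=cv2.absdiff(a[140:300,280:480],a0[140:300,280:480]).max(2);print([ (d[(y):y+20]>40).sum() for y in range(0,160,20)])
E
```

```text
[np.int64(925), np.int64(37), np.int64(511), np.int64(600), np.int64(0), np.int64(0), np.int64(0), np.int64(0)]
```

View pics/a17.png

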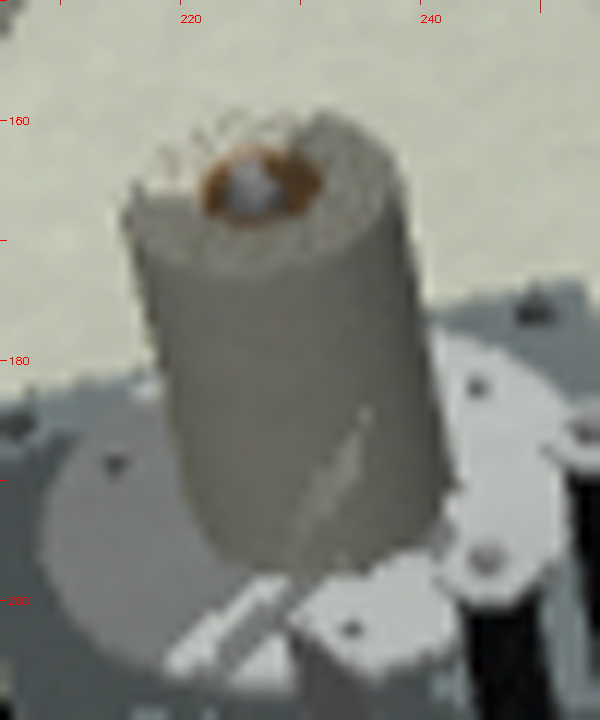

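View pics/b17.png

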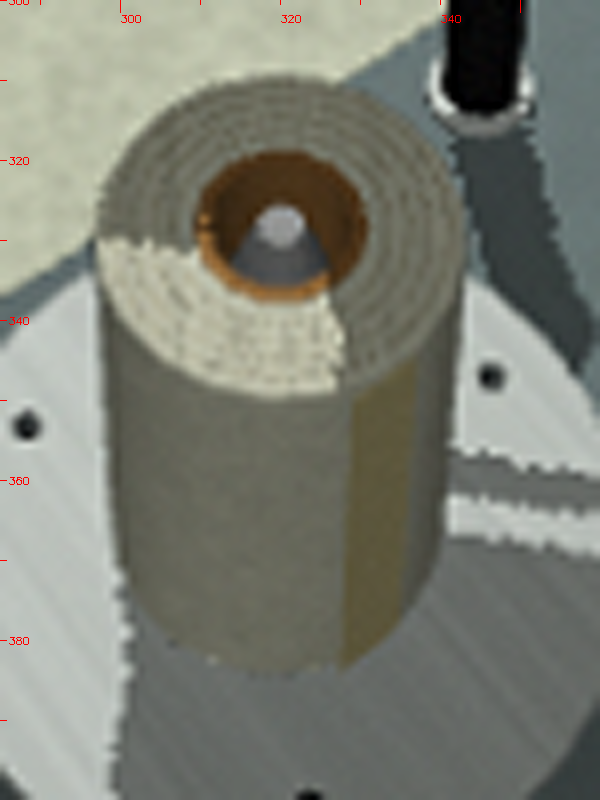

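```bash
python3 - <<'E'
from h import *
np.set_printoptions(precision=4,suppress=True)
S=cam('scene');T=cam('side')
print('mouth',tri([(S,(226.8,165.6)),(T,(320.2,328.2))]),onz(S,(226.8,165.6),.13),onz(T,(320.2,328.2),.13))
print('tip',tri([(S,(226.0,164.2)),(T,(320.1,328.2))]))
# silhouette fit
from scipy.optimize import least_squares
# extents of top rim: side left/right/top/bottom px ; scene left/right
def f(p):
    t=np.linspace(0,2*np.pi,361);P=np.c_[p[0]+.033*np.cos(t),p[1]+.033*np.sin(t),np.full(361,p[2])]
    B=P-[0,0,.1]
    a=proj(T,P);b=proj(T,B);c=proj(S,P);d=proj(S,B)
    return [a[:,0].min()-297,a[:,0].max()-343,a[:,1].max()-349.2,a[:,1].min()-309.2,b[:,1].max()-383.6,b[:,0].min()-299.8 ,
      d[:,1].max()-198,c[:,0].min()-215.3,c[:,0].max()-238.3]
r=least_squares(f,[.4625,-.2975,.13],x_scale=.01);print(r.x,np.round(r.fun,2))
E
```

```text
mouth [ 0.4638 -0.2948  0.1293] [ 0.4645 -0.2945  0.13  ] [ 0.4637 -0.2955  0.13  ]
tip [ 0.4625 -0.2969  0.1334]
[ 0.4644 -0.2945  0.1291] [-0.1   0.78  0.04 -0.81  0.65 -0.97  0.66  0.08 -0.08]
```

The roll's mouth measures z 0.129 m, against 0.130 when seated. Its axis is about 2.5 mm off the spindle's, within the bore play and the 7 mm limit. Handing in.

```bash
python3 -c "
from plant import manip
print(manip.finish_job())"
```

```text
the job is handed in; nothing more can be done
None
```

I took the empty core off the spindle and let it go in the waste carton, where it stands upright on its end. Then I lowered the tall white roll over the spindle in the hand until it met the turntable, released it and backed the arm off. I handed the job in at about 23 s; no verdict is reported.

**Last checks:**
- **Seating:** Contact came at TCP z 0.0913 m, which puts the underside at 0.030 m, the turntable's height. A fit to both fixed-camera pictures puts the roll's top at 0.129 m, where 0.130 m is fully down.
- **Centring:** The roll's axis measured about 2.5 to 3 mm from the spindle's, inside the 7 mm limit and consistent with its 3 mm of play in the bore.
- **Disagreement:** The fixed cameras and the arm's own position readings differed by about 2 to 3 mm, so I aligned the roll to the spindle using the fixed-camera pictures.
- **Other objects:** The short roll, the tape, the medicine boxes and the pink and yellow rolls look unmoved in the last pictures. I did not re-measure their positions.

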